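Flip a polished specimen mount face-down with the hinged flipper

ROBOT

A 6-joint arm with a two-finger parallel gripper is mounted at the origin on the work surface. World frame = base frame: x ahead of the robot, y to its left, z up, the work surface at z = 0. Lengths are in mm, angles in rad, forces in N, time in s.
With the tool pointing down it reaches from about 300 to 875 mm from the base axis. Payload 6.4 kg.
Tool frame: the origin (TCP) lies midway between the tips of the shut fingers; the grasp point (between the pads) lies 19 mm behind it (bot.grip_point_offset is the distance from the TCP to the grasp point, in mm); z points along the fingers, y is the direction in which the jaws open and shut (so a half turn about z gives the same grasp; the last joint's range is limited). The gripper opens to 88 mm and grips with 3 to 60 N. Pads are 18 mm wide; open, the fingers measure 123 mm over their backs; the gripper's body (75 mm by 187 mm) begins 45 mm behind the grasp point.
Start: joints at [1.028, 0.181, 1.607, -0, 1.354, -0.206], TCP at [190.008, 542.714, 238.714] pointing down, gripper open.
Joint ranges: [-2.99, 2.99], [-0.89, 2.07], [0.3, 2.58], [-1.14, 4.28], [0, 2.63], [-3.12, 3.12]. Speed limits (rad/s): [2.57, 2.57, 3.01, 3.14, 3.14, 3.14].

INTERFACE

Orientations are given as a unit quaternion [x, y, z, w].
In Python, from plant import bot gives the robot as it stands.
- The arm moves only by the shell command python3 -m crank 'ROWS' [FORCE]. ROWS is JSON, a list of rows, each a list of 3 entries, a list of its own where there are three numbers: the shift along the tool's x, y, z in units of 25 mm (1.0 is 25 mm), then the turn about the tool's z in units of 0.1 rad (1.0 is 0.1 rad), then the gripper command: -1 is fully open, 1 is shut, values between are in proportion. In form: [[[tx, ty, tz], turn, hand], ...]. A call has exactly 8 rows; each row shifts and turns the pose as measured when the row begins, along the tool's axes as they then stand; what a row does not reach is not made up. A row lasts 1/12 s, in which the tool goes at most 41.7 mm and 7.16 degrees, less where a joint would pass 70% of its speed; a pose out of reach is approached as far as the arm can. A call with a number of a shift or a turn outside -1 to 1 is refused whole. A call with a gripper value outside its range is refused whole. The fingers move at their own pace and stop on an object; FORCE is the grip in N (left out, the last holds). Time passes only in rows, so rows that do not move let the fingers close, or fill a call up. It gives the time, the measured TCP pose, the force and the opening at its end, in the units of the state.
- bot.observe(): the state, without advancing time (a new reading comes with each control period).
- bot.read_camera(name): name is "side" or "top"; returns the picture (480x640x3 uint8, red, green, blue); there is no depth.
- bot.get_calibration(name): a dict with "mtx" (3x3 intrinsics, pixels), "R" (3x3) and "t" (3): a world point X has camera coordinates R X + t. Camera axes: x right, y down, z forward; pixel columns grow to the right and rows downward; lengths in mm; the calibration is good to about 2 mm. A picture is of the moment at which its call begins. get_calibration takes no time and is no camera call.
- bot.job_done(): hands the job in, once; it reports no verdict.
The state is a dict: "time": time; "joints": joint angles; "qd": joint speeds; "joint_efforts": joint torques, N m; "eef_pos": TCP position; "orientation": TCP orientation; "wrist_force": force on the tool from outside, world axes, zero at the start; "wrist_torque": the same for the moment, N m; "grip_width": finger opening in mm.
Only numpy, scipy, OpenCV 4.12 (cv2) and the standard library are available. Lean on these libraries where they do the work, as an engineer would, in place of code of your own. Each camera call takes 0.05 s, during which the arm holds its last target. There are 200 camera calls.

TASK

Of the three black resin specimen mounts on the white mat, take the large round one and seat it, polished face up, between the four pins of the hinged flipper plate. Let go of it, then take the flipper's handle bar and swing the plate all the way over until it stops, so that the mount ends lying flat, face-down in the round nest underneath. Leave the plate closed over it and let go.

Things in the scene. Friction and masses are not known exactly. Their poses are not given: they have to be found in the camera images.
- mount_center (a point): Centre (half-way up) of the large round mount: black resin disc, 50 mm diameter, 20 mm thick, 70 g, with a small polished steel rectangle in its face; z points out of that face (up at the start). Loose on a 4 mm thick white mat, about 120 mm from each of two bystanders: a smaller round mount (30 mm) and a square one (42 mm), both 20 mm thick; their places are exchanged.
- pocket (a point): Centre of the seat, on the upper face of the flipper, an 80 mm square steel plate. x along hinge, y from hinge to handle, z out of the face (up when open). The hinge axis lies in this face at y = -60 mm. Four tapered pins 16 mm tall, 12 mm thick, at x, y = +-25.5 mm leave the mount 5 mm play; finger gaps 39 mm between pins, along x and y. Seated, the mount's centre is at z = 10 mm.
- nest (a point): Centre of the floor of the fixed nest, a round recess 64 mm wide, 5 mm deep, in an aluminium block across the hinge from the seat; floor 27 mm above the table, 60 mm from the hinge axis, 23 mm lower than it. Closed, the plate lies 23 mm above this floor, facing down. Past upright the mount slides off the plate and settles here as the plate comes down.
- handle (a point): Middle of the flipper's handle, a round bar 12 mm thick parallel to the hinge, 145 mm from the hinge axis, in the plane of the seat face, 85 mm past the seat's centre; axes as the seat's. Arms at its ends leave 60 mm clear; plate edge 45 mm away; table 50 mm below when open or closed. Pinched from above across the bar, it turns between the fingers as it swings.
- flipper (a joint): Flipper angle, rad: 0 open (flat, seat up; starts at 0 to 0.08), 1.57 upright, 3.14 closed over the nest (end stop). Grows as the handle goes up and over. The hinge axis is level, 50 mm above the table. It is stiff (friction 0.28 N m): the plate stays where it is left; moving the handle takes about 2 to 4 N.
Mind the look-alikes: they are no part of the job. What is shaped like the part that bears mount_center but turquoise is not meant.

How it is judged:
By the outcome, as a careful person would: the job done as asked, in the order asked, and still so for the second after the job is handed in, with the robot touching nothing.
It also fails if it takes over 61 s, if anything falls off the work surface, if the arm or the gripper's body presses on something with over 40 N, if the wrist force passes 120 N, or if a joint passes its speed limit or range.

## Working session

There is one attempt and no reset: what is moved stays moved. The work goes in short steps, Python scripts to look and compute and a shell command to move; the robot and the scene stay as the last step left them, time stands still between calls to the robot, and variables do not carry over. Pictures are saved under pics/ and viewed, about 8 in all and at most 12, crops included, and the job is handed in when it is done.

```bash
mkdir -p pics; ls; python3 - <<'E'
from plant import bot
import cv2,numpy as np
for n in("top","side"):
    im=bot.read_camera(n); cv2.imwrite(f"pics/{n}0.png",im[:,:,::-1])
    c=bot.get_calibration(n); print(n,np.round(c["mtx"],1).tolist(),np.round(c["R"],3).tolist(),np.round(c["t"],1).tolist(), np.round(-np.array(c["R"]).T@np.array(c["t"])))
s=bot.observe(); print(s["time"],s["eef_pos"],s["orientation"],s["grip_width"])
E
```

```text
pics
top [[562.4, 0.0, 325.9], [0.0, 562.4, 235.7], [0.0, 0.0, 1.0]] [[0.031, -0.999, -0.009], [-0.992, -0.029, -0.125], [0.125, 0.013, -0.992]] [-34.9, 532.2, 883.7] [419. -31. 943.]
side [[483.1, 0.0, 313.0], [0.0, 483.1, 241.9], [0.0, 0.0, 1.0]] [[0.966, -0.26, 0.002], [-0.16, -0.601, -0.783], [0.204, 0.756, -0.622]] [-522.9, 108.8, 886.1] [ 341. -740.  638.]
0.1 [189.75693131 542.28493276 237.90200962] [ 1.67623946e-01  9.85850696e-01 -7.31664105e-04 -2.88841802e-04] 87.88812204579025
```

View pics/top0.png

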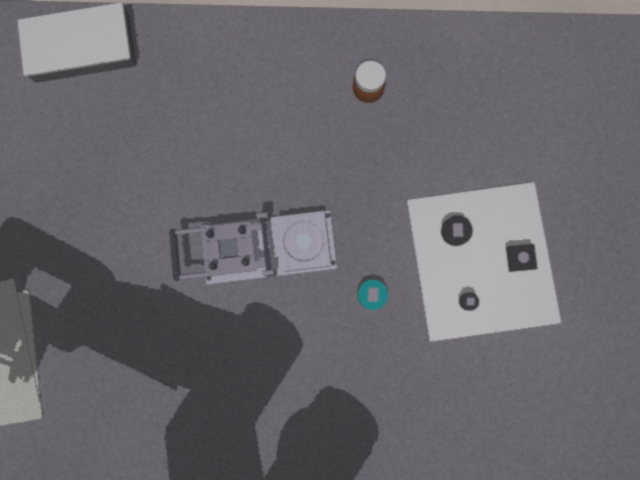

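View pics/side0.png

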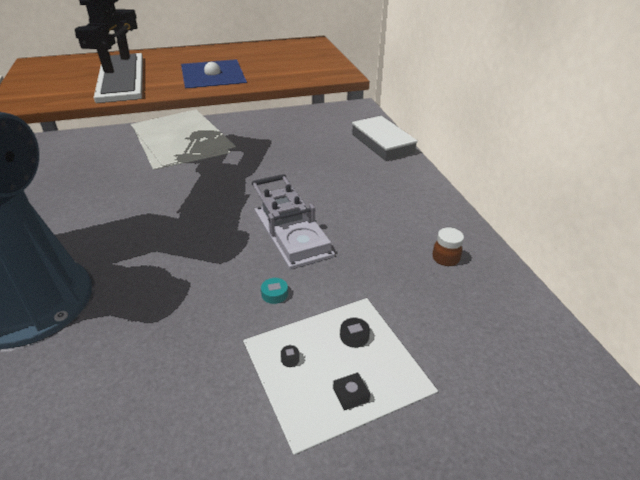

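Candidates: large black round at top (457,230) (side (355,332)); small round (469,301); square (521,257); turquoise disc (373,295). I choose the (457,230) one. The flipper's handle is at about (180,253), the seat at (229,248) and the nest at (303,241). Next I take close crops.

```bash
python3 - <<'E'
import cv2,numpy as np
im=cv2.imread("pics/top0.png")
a=cv2.resize(im[195:295,165:345],None,fx=4.4,fy=4.4,interpolation=cv2.INTER_CUBIC)
b=cv2.resize(im[210:250,435:480],None,fx=4.4,fy=4.4,interpolation=cv2.INTER_CUBIC)
out=np.zeros((600,792,3),np.uint8); out[:a.shape[0],:a.shape[1]]=a[:, :792]; 
s=cv2.imread("pics/side0.png")
c=cv2.resize(s[310:355,325:385],None,fx=3.4,fy=3.4); out[442:442+c.shape[0],300:300+c.shape[1]]=c
out[442:600,:b.shape[1]]=b[:158]
cv2.imwrite("pics/crop1.png",out)
# dark disc centroid
g=im[205:255,430:485].max(2); m=(g<90).astype(np.uint8)
n,l,st,ce=cv2.connectedComponentsWithStats(cv2.morphologyEx(m,cv2.MORPH_CLOSE,np.ones((9,9)))); print(st,ce+[430,205])
g=cv2.imread("pics/side0.png")[300:360,325:390].max(2); m=(g<90).astype(np.uint8)
n,l,st,ce=cv2.connectedComponentsWithStats(cv2.morphologyEx(m,cv2.MORPH_CLOSE,np.ones((9,9)))); print(st,ce+[325,300])
E
cat > h.py <<'E'
import numpy as np
from plant import bot
def px(n,u,v,z):
    c=bot.get_calibration(n);K,R,t=[np.array(c[k]) for k in("mtx","R","t")]
    o=-R.T@t;d=R.T@np.linalg.solve(K,[u,v,1]);return o+d*(z-o[2])/d[2]
def proj(n,X):
    c=bot.get_calibration(n);K,R,t=[np.array(c[k]) for k in("mtx","R","t")]
    p=K@(R@np.array(X,float)+t);return p[:2]/p[2]
E
```

```text
[[   0    0   55   50 2158]
 [  11   10   31   30  592]] [[457.29286376 229.43651529]
 [455.93243243 229.73141892]]
[[   0    0   65   60 3188]
 [  15   18   30   29  712]] [[357.52038896 328.86480552]
 [354.66994382 332.34410112]]
```

View pics/crop1.png

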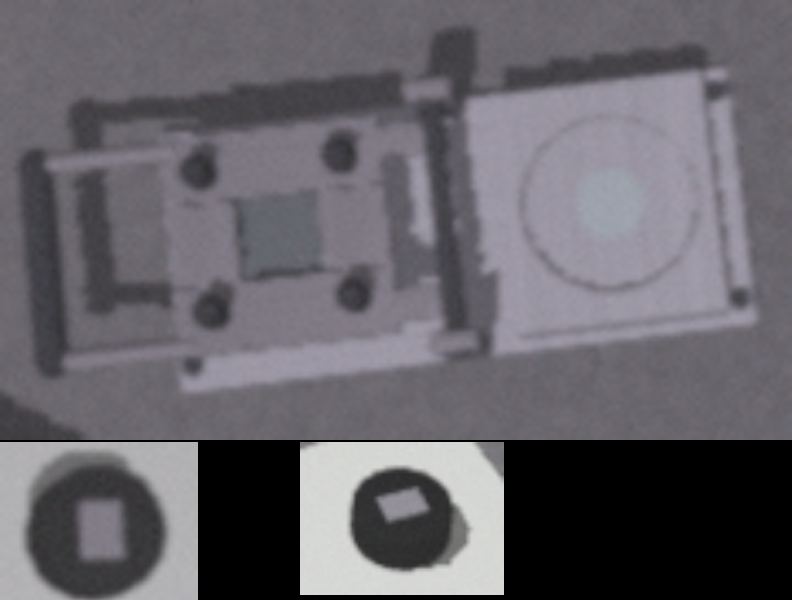

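The crop shows a big round disc with a steel rectangle, centre about (456.5,230), so the choice is confirmed. The four pin tips and the handle are clear. One side crop should fix the tilt.

```bash
python3 - <<'E'
import cv2
s=cv2.imread("pics/side0.png")
cv2.imwrite("pics/crop2.png",cv2.resize(s[168:268,240:340],None,fx=6,fy=6,interpolation=cv2.INTER_CUBIC))
E
```

```text
(no output)
```

View pics/crop2.png

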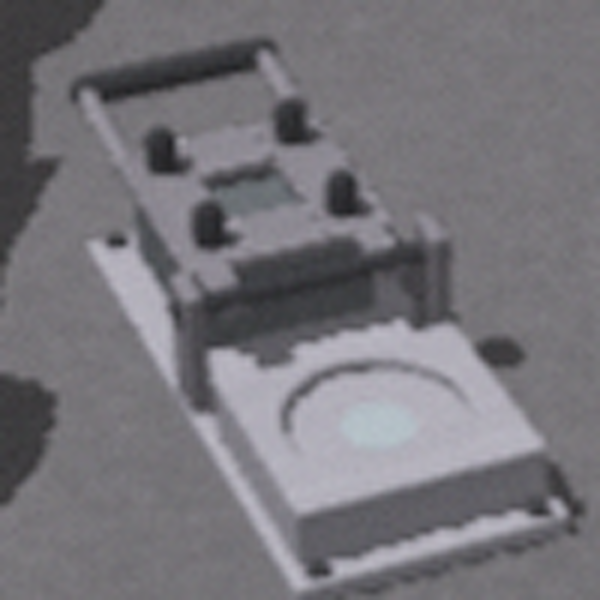

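```bash
cat > fit.py <<'E'
from h import *
from scipy.optimize import least_squares
T=lambda u,v:(165+u/4.4,195+v/4.4); S=lambda u,v:(240+u/6,168+v/6)
p=25.5
obs=[((p,p,16),T(199,168),S(292,103)),((p,-p,16),T(341,151),S(344,176)),((-p,p,16),T(213,308),S(160,133)),((-p,-p,16),T(355,290),S(210,206)),((0,85,0),T(43,263),S(177,69)),('n',T(609,203),S(380,425))]
def W(P,q):
    X,Y,psi,th=P; c,s=np.cos(psi),np.sin(psi); H=np.array([X,Y,50])
    if isinstance(q,str): l=np.array([0,-60,-23])
    else:
        y=q[1]+60;z=q[2]; l=np.array([q[0],y*np.cos(th)-z*np.sin(th),y*np.sin(th)+z*np.cos(th)])
    return H+np.array([c*l[0]-s*l[1],s*l[0]+c*l[1],l[2]])
def res(P):
    r=[]
    for q,t,s in obs: r+=[*(proj("top",W(P,q))-t),*(proj("side",W(P,q))-s)]
    return np.array(r)
f=least_squares(res,[400,100,0,0.04],loss="soft_l1"); P=f.x
if __name__=="__main__":
    print(P,np.round(res(P).reshape(-1,4),1))
    for n,q in(("pocket",(0,0,0)),("handle",(0,85,0)),("nest",'n')): print(n,W(P,q))
    print(px("top",456.5,230.2,14),px("side",354.9,332.5,14))
    from scipy.spatial.transform import Rotation as R
    print(R.from_quat(bot.observe()["orientation"]).as_matrix().round(3))
E
python3 fit.py
```

```text
[5.15509308e+02 7.49601192e+01 1.50595584e-01 2.36941153e-02] [[-0.2 -0.4 -0.5 -0.4]
 [-0.1 -0.4 -0.5 -0.6]
 [-0.3 -0.1 -0.2 -0.5]
 [-0.   0.1 -0.5 -0.3]
 [ 1.3 -0.6 -0.8  0.4]
 [ 1.3 -0.4 -0.3  0.2]]
pocket [506.51021445 134.26438223  51.4215139 ]
handle [493.7614987  218.27875487  53.43532527]
nest [524.51092807  15.63920521  27.        ]
[ 551.0237641  -235.52389086   14.        ] [ 550.52306562 -237.02420072   14.        ]
[[-0.944  0.331 -0.001]
 [ 0.331  0.944 -0.001]
 [ 0.    -0.002 -1.   ]]
```

```bash
cat > go.py <<'E'
# usage: go.py x y z(TCP target) [yaw psi]: remaining shift in tool units, turn units
import sys
from h import *
from scipy.spatial.transform import Rotation as R
x,y,z=map(float,sys.argv[1:4]); psi=float(sys.argv[4]) if len(sys.argv)>4 else .15
s=bot.observe(); M=R.from_quat(s["orientation"]).as_matrix()
d=M.T@(np.array([x,y,z])-s["eef_pos"])/25
e=psi+np.pi/2-np.arctan2(M[1,1],M[0,1]); e=(e+np.pi/2)%np.pi-np.pi/2
print("t",round(s["time"],2),"tcp",np.round(s["eef_pos"],1),"units",np.round(d,2),"turn",round(-e/.1,2),"tilt",np.round(M[2],3),"F",np.round(s["wrist_force"],1),"w",round(s["grip_width"],1))
E
python3 -m crank '[[[-0.9,-1,0.1],-0.61,-1],[[-0.9,-1,0.1],-0.61,-1],[[-0.9,-1,0.1],-0.61,-1],[[-0.9,-1,0],-0.61,-1],[[-0.9,-1,0],-0.61,-1],[[-0.9,-1,0],-0.61,-1],[[-0.8,-1,0],-0.61,-1],[[-0.7,-1,0],-0.61,-1]]' 20; python3 go.py 550.8 -236.3 60
```

```text
time: 0.77
eef_pos: [335.5, 318.6, 225.9]
orientation: [-0.092, 0.996, -0.002, -0.003]
wrist_force: [0.8, 1.1, -0.0]
grip_width: 88.2
t 0.77 tcp [335.5 318.6 225.9] units [ -4.45 -23.38   6.67] turn 0.34 tilt [ 0.007 -0.003 -1.   ] F [ 0.8  1.1 -0. ] w 88.2
```

```bash
python3 -m crank '[[[-0.2,-1,0],0.1,-1],[[-0.2,-1,0],0.1,-1],[[-0.2,-1,0],0.1,-1],[[-0.2,-1,0],0,-1],[[-0.2,-1,0],0,-1],[[-0.2,-1,0],0,-1],[[-0.2,-1,0],0,-1],[[-0.2,-1,0],0,-1]]' >/dev/null;  python3 -m crank '[[[-0.2,-1,0],0,-1],[[-0.2,-1,0],0,-1],[[-0.2,-1,0],0,-1],[[-0.2,-1,0.2],0,-1],[[-0.2,-1,0.2],0,-1],[[-0.2,-1,0.2],0,-1],[[-0.2,-1,0.2],0,-1],[[-0.2,-1,0.2],0,-1]]' >/dev/null; python3 go.py 550.8 -236.3 60
```

```text
t 2.1 tcp [480.6 -85.3 197.8] units [-1.91 -6.39  5.51] turn 0.03 tilt [ 0.01  -0.003 -1.   ] F [ 0.4  0.1 -0.1] w 88.2
```

```bash
python3 -m crank '[[[-0.27,-0.9,0.7],0,-1],[[-0.27,-0.9,0.7],0,-1],[[-0.27,-0.9,0.7],0,-1],[[-0.27,-0.9,0.7],0,-1],[[-0.27,-0.9,0.7],0,-1],[[-0.27,-0.9,0.7],0,-1],[[-0.27,-0.8,0.7],0,-1],[[0,0,0],0,-1]]' >/dev/null; python3 go.py 550.8 -236.3 10
```

```text
t 2.77 tcp [ 551.6 -243.7   66.7] units [-0.04  0.3   2.27] turn -0.01 tilt [ 0.011 -0.002 -1.   ] F [-0.6  0.1  0.5] w 88.2
```

```bash
python3 -m crank '[[[0,0.3,0.2],0,-1],[[0,0,0.5],0,-1],[[0,0,0.5],0,-1],[[0,0,0.5],0,-1],[[0,0,0.4],0,-1],[[0,0,0.15],0,-1],[[0,0,0],0,-1],[[0,0,0],0,-1]]' >/dev/null; python3 go.py 550.8 -236.3 10; python3 - <<'E'
from plant import bot
import cv2,numpy as np
t=bot.read_camera("top")[170:350,380:580,::-1]; s=bot.read_camera("side")[230:430,240:440,::-1]
cv2.imwrite("pics/pre.png",np.hstack([cv2.resize(t,(400,360)),cv2.resize(s,(360,360))]))
E
```

```text
t 3.43 tcp [ 547.9 -231.6    4.5] units [-0.08 -0.2  -0.22] turn 0.01 tilt [ 0.013  0.001 -1.   ] F [-0.7 -2.1  2.5] w 88.3
```

View pics/pre.png

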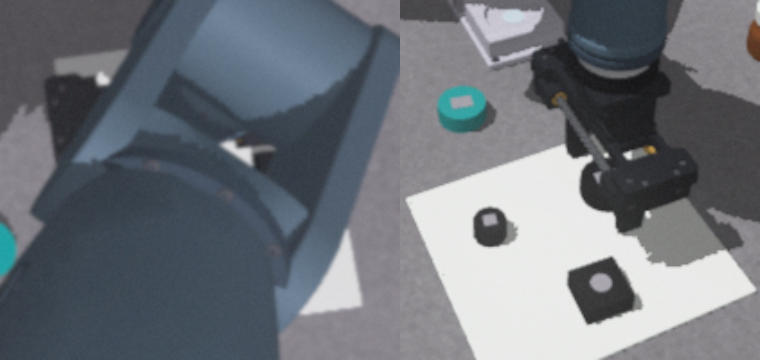

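The side view shows the mount between the fingers and the bystanders clear. The tips are slightly low, so I raise and close.

```bash
python3 -m crank '[[[-0.1,-0.2,-0.25],0,-1],[[0,0,0],0,-1],[[0,0,0],0,0.5],[[0,0,0],0,1],[[0,0,0],0,1],[[0,0,0],0,1],[[0,0,0],0,1],[[0,0,0],0,1]]' 20 >/dev/null; python3 go.py 550.8 -236.3 10; python3 -m crank '[[[0,0,0],0,1],[[0,0,0],0,1],[[0,0,-0.3],0,1],[[0,0,-0.6],0,1],[[0,0,-0.8],0,1],[[0,0,-0.8],0,1],[[0,0,-0.8],0,1],[[0,0,-0.8],0,1]]' 20 >/dev/null; python3 go.py 506.5 134.3 120
```

```text
t 4.2 tcp [ 553.5 -237.8   14.6] units [0.1  0.07 0.18] turn 0.0 tilt [ 0.009 -0.002 -1.   ] F [-0.2  1.   0.9] w 49.9
t 4.87 tcp [ 549.7 -234.3  115.6] units [-0.49 14.84 -0.07] turn 0.0 tilt [ 0.02   0.008 -1.   ] F [ 0.5  0.1 -0.9] w 49.5
```

```bash
python3 -m crank '[[[0,0.5,-0.1],0,1],[[0,1,-0.1],0,1],[[0,1,0],0,1],[[0,1,0],0,1],[[0,1,0],0,1],[[0,1,0],0,1],[[0,1,0],0,1],[[0,1,0],0,1]]' >/dev/null; python3 go.py 506.5 134.3 100;python3 -m crank '[[[-0.1,1,0],0,1],[[-0.1,1,0],0,1],[[-0.1,1,0],0,1],[[-0.1,1,0],0,1],[[-0.1,0.8,0],0,1],[[-0.1,0.5,0],0,1],[[0,0,0],0,1],[[0,0,0],0,1]]' >/dev/null; python3 go.py 506.5 134.3 100
```

```text
t 5.53 tcp [520.3 -42.4 124.2] units [-0.47  7.07  0.98] turn -0.07 tilt [ 0.014  0.003 -1.   ] F [ 0.5  0.4 -0.6] w 49.2
t 6.2 tcp [504.  108.5 118.1] units [-0.27  1.    0.72] turn 0.0 tilt [ 0.025  0.008 -1.   ] F [-1.2  0.2 -1.1] w 49.1
```

```bash
python3 -m crank '[[[-0.15,0.6,0.2],0,1],[[-0.1,0.3,0.2],0,1],[[0,0.1,0.1],0,1],[[0,0,0],0,1],[[0,0,0],0,1],[[0,0,0],0,1],[[0,0,0],0,1],[[0,0,0],0,1]]' >/dev/null; python3 go.py 506.5 134.3 100; python3 - <<'E'
from plant import bot
import cv2,numpy as np
s=bot.read_camera("side")[130:270,220:380,::-1]
cv2.imwrite("pics/over.png",cv2.resize(s,None,fx=4,fy=4,interpolation=cv2.INTER_CUBIC))
E
```

```text
t 6.87 tcp [504.7 130.7 103.4] units [-0.1   0.13  0.14] turn -0.03 tilt [ 0.028  0.007 -1.   ] F [ 0.  -0.1  0. ] w 49.3
```

View pics/over.png

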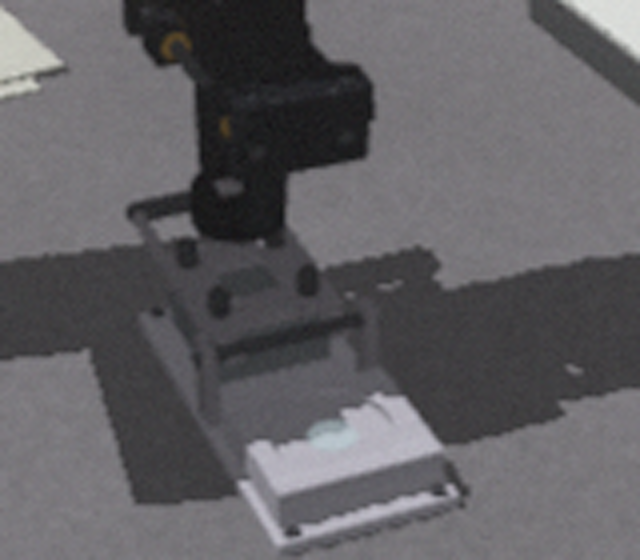

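The side view shows the mount held level above the pins, left edge at about px (267.8,~180), bottom at row ~190. I check the in-hand offset by projecting the disc.

```bash
python3 - <<'E'
from h import *
psi=.15;c=np.array([504.7,130.7,102.8]);ux=np.array([np.cos(psi),np.sin(psi),0])
a=np.linspace(0,6.28,200)
for e in(-10,-7,-4,0,4):
  for dz in (0,-4):
    P=[proj("side",c+ux*e+[25*np.cos(t),25*np.sin(t),z+dz]) for t in a for z in(-10,10)]
    P=np.array(P);print(e,dz,"left",P[:,0].min().round(1),"right",P[:,0].max().round(1),"bot",P[:,1].max().round(1),"top",P[:,1].min().round(1))
E
```

```text
-10 0 left 263.7 right 287.9 bot 191.4 top 170.8
-10 -4 left 263.8 right 287.9 bot 193.0 top 172.5
-7 0 left 265.1 right 289.2 bot 191.1 top 170.5
-7 -4 left 265.2 right 289.2 bot 192.7 top 172.2
-4 0 left 266.4 right 290.5 bot 190.7 top 170.3
-4 -4 left 266.5 right 290.5 bot 192.4 top 171.9
0 0 left 268.2 right 292.2 bot 190.3 top 169.9Traceback (most recent call last):
  File "<stdin>", line 6, in <module>
  File "h.py", line 7, in proj
    c=bot.get_calibration(n);K,R,t=[np.array(c[k]) for k in("mtx","R","t")]
ValueError: time passes only in moves, steps and waits
```

```bash
python3 -m crank '[[[-0.15,0.13,0],0,1],[[0,0,0],0,1],[[0,0,0.3],0,1],[[0,0,0.3],0,1],[[0,0,0.2],0,1],[[0,0,0],0,1],[[0,0,0],0,1],[[0,0,0],0,1]]' >/dev/null; python3 go.py 508 134.5 63
```

```text
t 7.58 tcp [507.6 134.4  80.8] units [-0.04 -0.    0.71] turn -0.03 tilt [ 0.028  0.007 -1.   ] F [ 0.1 -0.2 -1.3] w 49.2
```

```bash
python3 -m crank '[[[0,0,0.2],0,1],[[0,0,0.2],0,1],[[0,0,0.15],0,1],[[0,0,0.05],0,1],[[0,0,0],0,1],[[0,0,0],0,1],[[0,0,0],0,1],[[0,0,0],0,1]]' >/dev/null; python3 go.py 508 134.5 63
```

```text
t 8.25 tcp [507.2 134.5  64.4] units [-0.03 -0.    0.05] turn -0.03 tilt [ 0.028  0.007 -1.   ] F [ 0.1 -0.3 -0.8] w 48.7
```

```bash
python3 -m crank '[[[-0.03,0,0.1],0,1],[[0,0,0],0,1],[[0,0,0.06],0,1],[[0,0,0],0,1],[[0,0,0],0,1],[[0,0,0],0,1],[[0,0,0],0,1],[[0,0,0],0,1]]' >/dev/null; python3 go.py 508 134.5 61
```

```text
t 8.92 tcp [508.7 134.6  60.9] units [ 0.03 -0.   -0.  ] turn -0.03 tilt [ 0.026  0.006 -1.   ] F [ 0.7 -0.2 -0.4] w 48.9
```

```bash
python3 -m crank '[[[0,0,0.08],0,1],[[0,0,0],0,1],[[0,0,0.05],0,1],[[0,0,0],0,1],[[0,0,0],0,1],[[0,0,0],0,1],[[0,0,0],0,1],[[0,0,0],0,1]]' >/dev/null; python3 go.py 508 134.5 59;  python3 - <<'E'
from plant import bot
import cv2,numpy as np
s=bot.read_camera("side")[140:270,230:370,::-1]
cv2.imwrite("pics/low.png",cv2.resize(s,None,fx=4.5,fy=4.5,interpolation=cv2.INTER_CUBIC))
E
```

```text
t 9.58 tcp [509.6 134.9  60.3] units [ 0.06 -0.01  0.05] turn -0.03 tilt [ 0.025  0.006 -1.   ] F [-1.3  0.2  3. ] w 49.2
```

View pics/low.png

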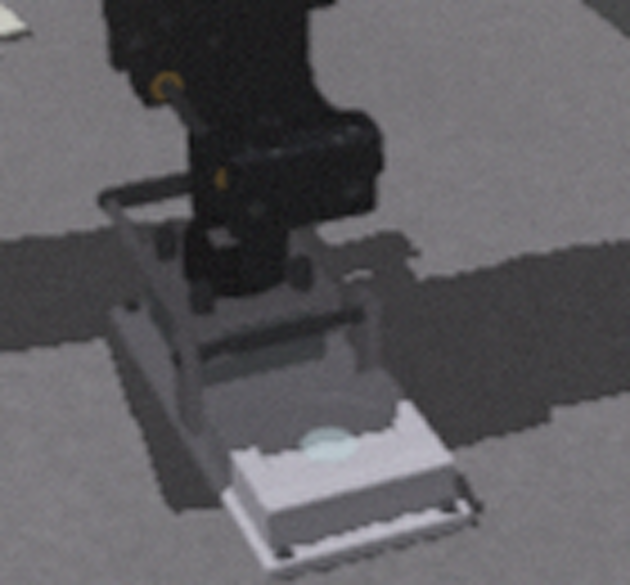

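The mount sits between the pins and there is light contact at +3 N. Release.

```bash
python3 -m crank '[[[0,0,0],0,0],[[0,0,0],0,-0.3],[[0,0,0],0,-0.4],[[0,0,0],0,-0.4],[[0,0,0],0,-0.4],[[0,0,-0.3],0,-0.4],[[0,0,-0.6],0,-0.4],[[0,0,-0.9],0,-0.4]]' >/dev/null; python3 go.py 508 134.5 120;python3 -m crank '[[[0,0,-0.9],0,-0.4],[[0,0,-0.9],0,-0.4],[[0,0,-0.9],0,-0.4],[[0,0.5,-0.5],0,-0.6],[[0,1,0],0,-0.6],[[0,1,0],0,-0.6],[[0,0.7,0],0,-0.6],[[0,0,0],0,-0.6]]' >/dev/null; python3 go.py 494 218 85;python3 - <<'E'
from plant import bot
import cv2,numpy as np
s=bot.read_camera("side")[150:260,240:340,::-1]; t=bot.read_camera("top")[195:295,165:345,::-1]
cv2.imwrite("pics/rel.png",np.hstack([cv2.resize(s,(400,440),interpolation=cv2.INTER_CUBIC),cv2.resize(t,(400,440)[:1]+(222,)) if 0 else cv2.copyMakeBorder(cv2.resize(t,(400,222)),0,218,0,0,0)]))
E
```

```text
t 10.3 tcp [506.7 134.5 101.7] units [-0.03 -0.   -0.73] turn -0.03 tilt [ 0.035  0.007 -0.999] F [-0.2 -0.5  0.3] w 61.6
t 10.97 tcp [501.4 215.5 197.1] units [0.18 0.11 4.49] turn -0.07 tilt [ 0.022  0.007 -1.   ] F [-0.6  1.   0.3] w 70.4
```

View pics/rel.png

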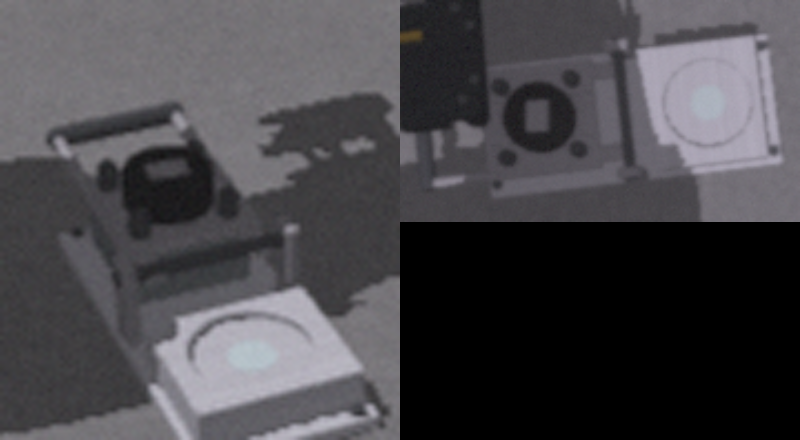

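The mount is seated centred between the four pins, face up (top crop (540,117); the pins centre there too). Next is the handle.

```bash
python3 -m crank '[[[0.18,0.1,0.5],0,0],[[0,0,1],0,0.1],[[0,0,1],0,0.1],[[0,0,0.9],0,0.1],[[0,0,0.6],0,0.1],[[0,0,0.2],0,0.1],[[0,0,0],0,0.1],[[0,0,0],0,0.1]]' >/dev/null; python3 go.py 494 219 36
```

```text
t 11.73 tcp [497.1 207.5  89.8] units [0.02 0.47 2.15] turn -0.13 tilt [ 0.02   0.003 -1.   ] F [-0.1 -1.   1. ] w 39.7
```

```bash
python3 -m crank '[[[0.05,0.45,0],-0.1,0.1],[[0,0,0],0,0.1],[[0,0,0.4],0,0.1],[[0,0,0.4],0,0.1],[[0,0,0.3],0,0.1],[[0,0,0],0,0.1],[[0,0,0],0,0.1],[[0,0,0],0,0.1]]' >/dev/null; python3 go.py 494 219 36
```

```text
t 12.4 tcp [496.4 219.9  63.6] units [ 0.09 -0.02  1.1 ] turn -0.02 tilt [ 0.013  0.003 -1.   ] F [-0.3 -0.1 -0.1] w 39.4
```

```bash
python3 -m crank '[[[0.05,0,0.4],0,0.1],[[0,0,0.4],0,0.1],[[0,0,0.25],0,0.1],[[0,0,0],0,0.1],[[0,0,0],0,0.1],[[0,0,0],0,0.1],[[0,0,0],0,0.1],[[0,0,0],0,0.1]]' >/dev/null; python3 go.py 494 219 36;  python3 - <<'E'
from plant import bot
import cv2,numpy as np
s=bot.read_camera("side")[130:250,220:340,::-1]
cv2.imwrite("pics/hand.png",cv2.resize(s,None,fx=4.5,fy=4.5,interpolation=cv2.INTER_CUBIC))
E
```

```text
t 13.07 tcp [494.6 219.4  34.2] units [ 0.03 -0.01 -0.07] turn -0.02 tilt [ 0.014  0.003 -1.   ] F [-0.6  0.5 -0. ] w 39.8
```

View pics/hand.png

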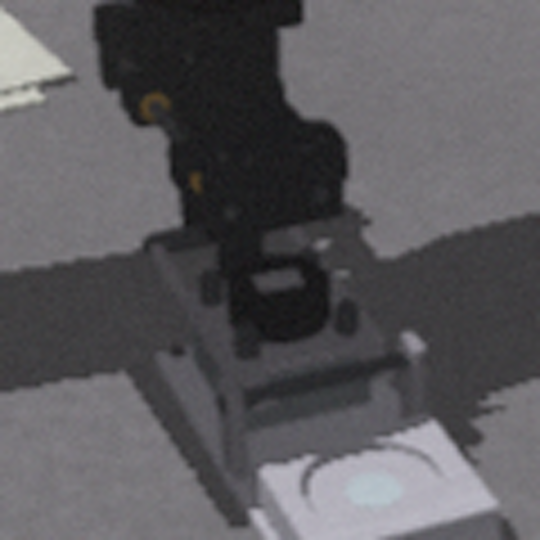

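The fingers straddle the bar and the mount is undisturbed. Close.

```bash
python3 -m crank '[[[0,0,0],0,0.6],[[0,0,0],0,1],[[0,0,0],0,1],[[0,0,0],0,1],[[0,0,0],0,1],[[0,0,0],0,1],[[0,0,0],0,1],[[0,0,0],0,1]]' 15 >/dev/null; python3 go.py 494 219 34; cat > arc.py <<'E'
# current bar angle from TCP, and next waypoints in tool units
import numpy as np
from plant import bot
from scipy.spatial.transform import Rotation as R
s=bot.observe();M=R.from_quat(s["orientation"]).as_matrix();psi=.1506
H=np.array([515.5,75.0,50.]);yv=np.array([-np.sin(psi),np.cos(psi),0]);xv=np.array([np.cos(psi),np.sin(psi),0])
b=s["eef_pos"]-19*M[:,2]; r=b-H; a=np.arctan2(r[2],r@yv)
print("t",round(s["time"],2),"ang",round(a,3),"rad",round(np.hypot(r[2],r@yv),1),"x",round(r@xv,1),"z",round(b[2],1),"w",round(s["grip_width"],1),"F",np.round(s["wrist_force"],1),"tilt",np.round(M[2],3))
p=b
for k in range(1,9):
    t=a+k*.11; q=H+145.5*(np.cos(t)*yv+np.array([0,0,np.sin(t)])); u=M.T@(q-p)/25; p=q; print(np.round(u,2).tolist(),end=" ")
print()
E
python3 arc.py
```

```text
t 13.78 tcp [495.5 219.7  35.3] units [ 0.06 -0.02  0.05] turn -0.02 tilt [ 0.012  0.003 -1.   ] F [ 0.  -0.   0.6] w 11.3
t 13.78 ang 0.03 rad 146.1 x 2.1 z 54.3 w 11.3 F [ 0.  -0.   0.6] tilt [ 0.012  0.003 -1.   ]
[0.09, -0.07, -0.64] [0.01, -0.12, -0.63] [0.01, -0.19, -0.61] [0.01, -0.26, -0.59] [0.01, -0.32, -0.55] [0.0, -0.38, -0.52] [0.0, -0.43, -0.47] [0.0, -0.48, -0.42]
```

```bash
python3 -m crank '[[[0,-0.03,-0.3],0,1],[[0,-0.08,-0.5],0,1],[[0,-0.12,-0.6],0,1],[[0,-0.2,-0.6],0,1],[[0,-0.26,-0.58],0,1],[[0,-0.3,-0.55],0,1],[[0,-0.35,-0.5],0,1],[[0,-0.4,-0.48],0,1]]' 18 >/dev/null; python3 arc.py
```

```text
t 14.45 ang 0.786 rad 151.6 x 2.0 z 157.2 w 11.5 F [ 1.9  1.2 -5.4] tilt [ 0.012  0.015 -1.   ]
[0.08, -0.64, -0.26] [0.0, -0.52, -0.38] [0.0, -0.55, -0.32] [0.0, -0.59, -0.26] [0.0, -0.61, -0.19] [0.0, -0.63, -0.12] [-0.0, -0.64, -0.05] [-0.0, -0.64, 0.02]
```

```bash
python3 -m crank '[[[0,-0.55,-0.15],0,1],[[0,-0.5,-0.3],0,1],[[0,-0.55,-0.28],0,1],[[0,-0.58,-0.23],0,1],[[0,-0.6,-0.17],0,1],[[0,-0.6,-0.1],0,1],[[0,-0.6,-0.03],0,1],[[0,-0.5,0.03],0,1]]' >/dev/null; python3 arc.py
```

```text
t 15.12 ang 1.539 rad 152.0 x 3.1 z 201.9 w 11.2 F [-2.2  3.   3.9] tilt [ 0.003  0.045 -0.999]
[0.13, -0.66, 0.25] [0.0, -0.64, 0.06] [0.0, -0.63, 0.13] [0.0, -0.61, 0.19] [0.0, -0.58, 0.26] [0.0, -0.55, 0.32] [0.0, -0.51, 0.38] [0.0, -0.47, 0.44]
```

```bash
python3 -m crank '[[[0.05,-0.5,0.15],0,1],[[0.05,-0.55,0.1],0,1],[[0,-0.55,0.13],0,1],[[0,-0.52,0.18],0,1],[[0,-0.5,0.24],0,1],[[0,-0.45,0.28],0,1],[[0,-0.4,0.3],0,1],[[0,-0.35,0.3],0,1]]' >/dev/null; python3 arc.py
```

```text
t 15.78 ang 2.271 rad 148.8 x 2.9 z 163.8 w 11.5 F [-1.   1.6  1.6] tilt [-0.007  0.045 -0.999]
[0.12, -0.41, 0.52] [0.0, -0.44, 0.47] [0.01, -0.38, 0.51] [0.01, -0.32, 0.55] [0.01, -0.26, 0.58] [0.01, -0.2, 0.61] [0.01, -0.13, 0.63] [0.0, -0.06, 0.64]
```

```bash
python3 -m crank '[[[0.05,-0.4,0.45],0,1],[[0.05,-0.4,0.42],0,1],[[0,-0.35,0.45],0,1],[[0,-0.3,0.47],0,1],[[0,-0.24,0.48],0,1],[[0,-0.18,0.48],0,1],[[0,-0.12,0.4],0,1],[[0,-0.06,0.2],0,1]]' >/dev/null; python3 arc.py
```

```text
t 16.45 ang 3.04 rad 145.2 x 2.3 z 64.7 w 11.1 F [3.4 6.4 2.3] tilt [-0.012  0.056 -0.998]
[0.1, -0.08, 0.63] [0.01, 0.0, 0.64] [0.01, 0.07, 0.64] [0.01, 0.14, 0.62] [0.01, 0.21, 0.6] [0.01, 0.28, 0.58] [0.01, 0.34, 0.54] [0.01, 0.4, 0.5]
```

```bash
python3 -m crank '[[[0,0,0.2],0,1],[[0,0,0.15],0,1],[[0,0,0.1],0,1],[[0,0,0],0,1],[[0,0,0],0,1],[[0,0,0],0,1],[[0,0,0],0,1],[[0,0,0],0,1]]' >/dev/null; python3 arc.py
```

```text
t 17.12 ang 3.121 rad 144.2 x 3.6 z 53.0 w 11.3 F [-1.4  2.6  9.3] tilt [-0.012  0.06  -0.998]
[0.15, -0.07, 0.63] [0.01, 0.05, 0.64] [0.01, 0.12, 0.63] [0.01, 0.19, 0.61] [0.01, 0.26, 0.59] [0.01, 0.32, 0.55] [0.01, 0.38, 0.52] [0.01, 0.43, 0.47]
```

```bash
python3 -m crank '[[[0,0,0.15],0,1],[[0,0,0.1],0,1],[[0,0,0.1],0,1],[[0,0,0],0,1],[[0,0,0],0,1],[[0,0,0],0,1],[[0,0,0],0,1],[[0,0,0],0,1]]' 30 >/dev/null; python3 arc.py;  python3 - <<'E'
from plant import bot
import cv2,numpy as np
s=bot.read_camera("side")[150:280,220:360,::-1]
cv2.imwrite("pics/cl.png",cv2.resize(s,None,fx=4.5,fy=4.5,interpolation=cv2.INTER_CUBIC))
E
```

```text
t 17.78 ang 3.137 rad 144.1 x 4.5 z 50.6 w 10.3 F [-2.7  3.1 10.6] tilt [-0.012  0.063 -0.998]
[0.19, -0.06, 0.63] [0.01, 0.06, 0.64] [0.01, 0.13, 0.63] [0.01, 0.2, 0.61] [0.01, 0.27, 0.58] [0.0, 0.33, 0.55] [0.0, 0.39, 0.51] [0.0, 0.44, 0.46]
```

View pics/cl.png

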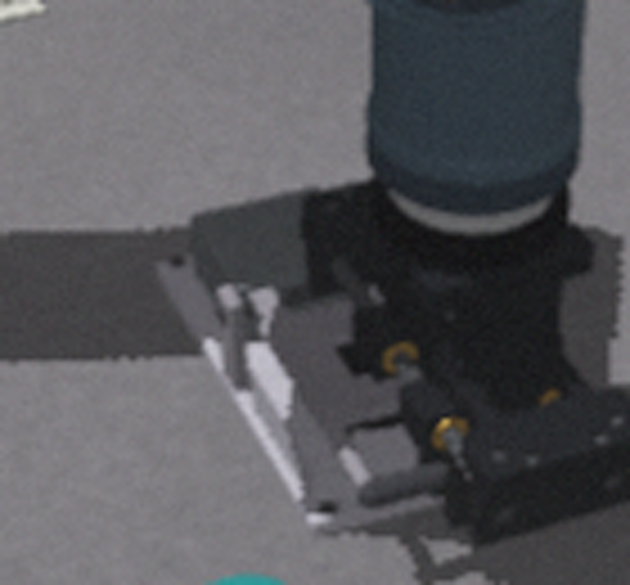

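```bash
python3 -m crank '[[[0.1,0,0.2],0,1],[[0,0,0.2],0,1],[[0,0,0.2],0,1],[[0,0,0.2],0,1],[[0,0,0.2],0,1],[[0,0,0.2],0,1],[[0,0,0.2],0,1],[[0,0,0.2],0,1]]' 30 >/dev/null; python3 arc.py
```

```text
t 18.5 ang -3.041 rad 143.9 x 10.6 z 35.6 w 7.9 F [-22.2   4.   57.1] tilt [-0.021  0.063 -0.998]
[0.44, 0.0, 0.63] [0.01, 0.13, 0.63] [0.01, 0.2, 0.61] [0.01, 0.26, 0.58] [0.01, 0.32, 0.55] [0.01, 0.38, 0.51] [0.0, 0.44, 0.47] [0.0, 0.49, 0.42]
```

The push was too hard (57 N), with the fingers sliding along the bar, so the plate is clearly on its stop. I relieve the load, then open.

```bash
python3 -m crank '[[[0,0,-0.2],0,1],[[0,0,-0.1],0,1],[[0,0,0],0,0.6],[[0,0,0],0,0.2],[[0,0,0],0,0.1],[[0,0,0],0,0.1],[[0,0,0],0,0.1],[[0,0,0],0,0.1]]' 10 >/dev/null; python3 arc.py
```

```text
t 19.17 ang -3.064 rad 143.9 x 8.1 z 38.9 w 39.6 F [-0.5 -0.   0.1] tilt [-0.017  0.064 -0.998]
[0.33, -0.02, 0.63] [0.01, 0.11, 0.63] [0.01, 0.18, 0.61] [0.01, 0.25, 0.59] [0.0, 0.31, 0.56] [0.0, 0.37, 0.52] [0.0, 0.43, 0.48] [0.0, 0.48, 0.43]
```

```bash
python3 -m crank '[[[0,0,-0.3],0,0.1],[[0,0,-0.6],0,0.1],[[0,0,-0.8],0,0.1],[[0,0,-0.8],0,0.1],[[0,0,-0.8],0,0.1],[[0,0,-0.8],0,0.1],[[0,0,-0.8],0,0.1],[[0,0,-0.8],0,0.1]]' >/dev/null; python3 arc.py; python3 -m crank '[[[0.8,0,-0.8],0,-1],[[1,0,-0.8],0,-1],[[1,0,-0.5],0,-1],[[1,-0.5,0],0,-1],[[0.8,-1,0],0,-1],[[0,-1,0],0,-1],[[0,-1,0],0,-1],[[0,-1,0],0,-1]]';python3 -m crank '[[[0,-1,0],0,-1],[[0,-1,0],0,-1],[[0,-1,0],0,-1],[[0,-1,0],0,-1],[[0,-0.5,0],0,-1],[[0,0,0],0,-1],[[0,0,0],0,-1],[[0,0,0],0,-1]]' ;python3 - <<'E'
from plant import bot
import cv2,numpy as np
s=bot.read_camera("side"); t=bot.read_camera("top"); cv2.imwrite("pics/s9.png",s[:,:,::-1]); cv2.imwrite("pics/t9.png",t[:,:,::-1])
s=s[165:275,235:345,::-1]; t=t[195:295,165:345,::-1]
cv2.imwrite("pics/end.png",np.hstack([cv2.resize(s,(440,440),interpolation=cv2.INTER_CUBIC),cv2.copyMakeBorder(cv2.resize(t,(360,200)),0,240,0,0,0)]))
E
```

```text
t 19.83 ang 2.419 rad 202.1 x 1.7 z 183.7 w 39.6 F [0.1 0.3 0. ] tilt [-0.006  0.07  -0.998]
[0.07, 1.16, 2.08] [0.01, -0.38, 0.52] [0.01, -0.32, 0.56] [0.01, -0.25, 0.59] [0.01, -0.19, 0.61] [0.0, -0.12, 0.63] [0.0, -0.05, 0.64] [0.0, 0.02, 0.64] 
time: 20.5
eef_pos: [443.5, -208.6, 223.6]
orientation: [-0.085, 0.996, 0.03, 0.008]
wrist_force: [-0.2, 0.7, -0.1]
grip_width: 87.6
time: 21.17
eef_pos: [461.6, -328.4, 220.5]
orientation: [-0.083, 0.996, 0.028, 0.009]
wrist_force: [-1.0, -0.1, -0.3]
grip_width: 88.0
```

View pics/end.png

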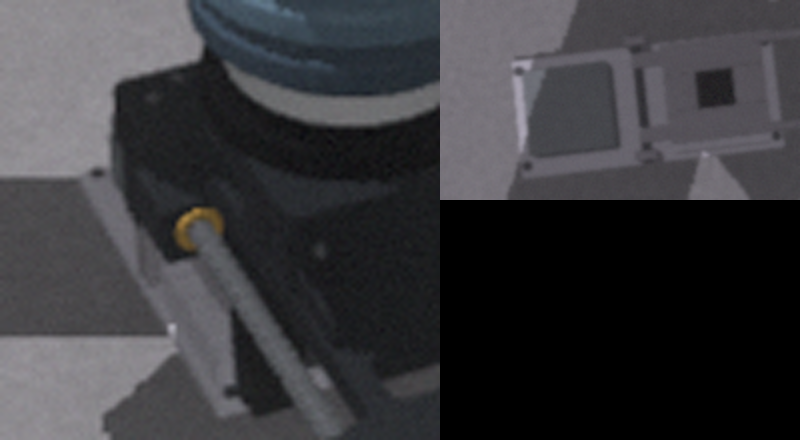

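The top view shows the plate over the nest with black visible through the window. The arm blocks the side view, so I move it away for a last check.

```bash
python3 -m crank '[[[0,0.5,-0.5],0,-1],[[0,1,-0.5],0,-1],[[0,1,-0.5],0,-1],[[0,1,0],0,-1],[[0,1,0],0,-1],[[0,1,0],0,-1],[[0,1,0],0,-1],[[0,1,0],0,-1]]' >/dev/null;python3 -m crank '[[[0,1,0],0,-1],[[0,1,0],0,-1],[[0,1,0],0,-1],[[0,1,0],0,-1],[[0,1,0],0,-1],[[0,1,0],0,-1],[[0,1,0],0,-1],[[0,1,0],0,-1]]' >/dev/null;python3 -m crank '[[[0,1,0],0,-1],[[0,1,0],0,-1],[[0,1,0],0,-1],[[0,1,0],0,-1],[[0,1,0],0,-1],[[0,1,0],0,-1],[[0,1,0],0,-1],[[0,1,0],0,-1]]' >/dev/null;python3 -m crank '[[[0,1,0],0,-1],[[0,1,0],0,-1],[[0,1,0],0,-1],[[0,1,0],0,-1],[[0,0.5,0],0,-1],[[0,0,0],0,-1],[[0,0,0],0,-1],[[0,0,0],0,-1]]'; python3 - <<'E'
from plant import bot
import cv2,numpy as np
from fit import W,P,proj
Q=P.copy();
for a in (3.14,3.06,2.98):
    Q[3]=a; print(a,[np.round(proj(n,W(Q,(x,85,0))),1).tolist() for n in("side","top") for x in(-30,30)])
s=bot.read_camera("side"); t=bot.read_camera("top"); cv2.imwrite("pics/s10.png",s[:,:,::-1]); cv2.imwrite("pics/t10.png",t[:,:,::-1])
s=s[165:275,235:345,::-1]; t=t[195:295,245:385,::-1]
cv2.imwrite("pics/end2.png",np.hstack([cv2.resize(s,(440,440),interpolation=cv2.INTER_CUBIC),cv2.copyMakeBorder(cv2.resize(t,(350,250)),0,190,0,0,0)]))
E
```

```text
time: 23.93
eef_pos: [300.7, 411.7, 303.5]
orientation: [-0.104, 0.994, 0.03, 0.015]
wrist_force: [-0.2, -1.2, -0.2]
grip_width: 88.2
3.14 [[305.7, 258.9], [334.6, 250.8], [359.2, 251.2], [354.4, 214.3]]
3.06 [[305.5, 254.0], [334.7, 245.9], [359.2, 250.5], [354.4, 213.1]]
2.98 [[305.2, 248.8], [334.5, 240.7], [358.7, 249.9], [353.8, 212.0]]
```

View pics/end2.png

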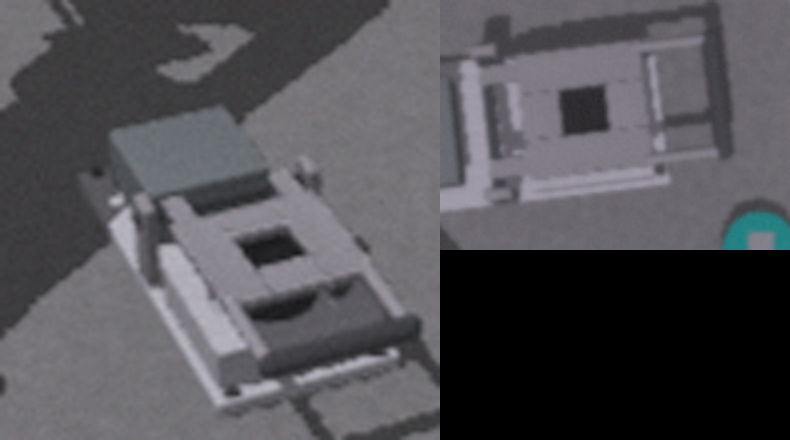

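Both views show the plate down over the nest with the mount visible beneath. The handle looks about 4 px higher than the model predicts for 3.14, so I measure it properly in code.

```bash
python3 - <<'E'
import cv2,numpy as np
from fit import W,P,proj
g=cv2.cvtColor(cv2.imread("pics/s10.png"),6); g0=cv2.cvtColor(cv2.imread("pics/side0.png"),6)
for u in(308,314,320,326,332): print(u,"v242..",g[242:266,u].tolist())
for u in(262,270,278): print("open",u,"v174..",g0[174:192,u].tolist())
Q=P.copy()
for a in (3.14,3.10,3.06):
    Q[3]=a; print(a,"bar",[np.round(proj("side",W(Q,(x,85,0))),1).tolist() for x in(-20,0,20)],"edge far from hinge top face corners",[np.round(proj("side",W(Q,(x,40,-6))),1).tolist() for x in(-40,40)],"hinge edge",[np.round(proj("side",W(Q,(x,-40,-6))),1).tolist() for x in(-40,40)])
Q[3]=P[3];print("open bar",[np.round(proj("side",W(Q,(x,85,0))),1).tolist() for x in(-20,0,20)])
E
```

```text
308 v242.. [29, 35, 63, 87, 89, 91, 92, 97, 93, 78, 68, 68, 63, 58, 48, 46, 79, 121, 114, 96, 96, 96, 76, 67]
314 v242.. [92, 91, 93, 91, 93, 94, 91, 81, 76, 66, 61, 61, 50, 47, 67, 151, 179, 151, 108, 91, 80, 98, 110, 111]
320 v242.. [91, 92, 90, 98, 96, 86, 75, 68, 65, 60, 56, 46, 56, 82, 150, 161, 118, 96, 90, 89, 107, 117, 117, 114]
326 v242.. [89, 93, 91, 91, 80, 71, 64, 63, 57, 52, 49, 77, 154, 167, 127, 95, 98, 73, 94, 113, 119, 114, 112, 111]
332 v242.. [120, 100, 72, 67, 68, 65, 61, 51, 46, 65, 133, 143, 127, 104, 98, 89, 104, 113, 113, 109, 112, 112, 113, 118]
open 262 v174.. [119, 119, 114, 121, 99, 75, 59, 53, 44, 52, 102, 118, 116, 117, 118, 116, 123, 115]
open 270 v174.. [114, 116, 103, 75, 62, 59, 50, 42, 98, 118, 119, 121, 121, 120, 121, 119, 121, 156]
open 278 v174.. [111, 81, 63, 51, 50, 40, 82, 113, 116, 115, 118, 115, 116, 118, 120, 138, 143, 138]
3.14 bar [[310.6, 257.6], [320.3, 254.8], [329.9, 252.1]] edge far from hinge top face corners [[291.7, 244.0], [329.4, 233.9]] hinge edge [[277.2, 221.6], [313.1, 212.6]]
3.1 bar [[310.6, 255.2], [320.3, 252.4], [329.9, 249.7]] edge far from hinge top face corners [[291.6, 242.3], [329.4, 232.2]] hinge edge [[277.2, 221.2], [313.1, 212.2]]
3.06 bar [[310.5, 252.7], [320.3, 249.9], [329.9, 247.2]] edge far from hinge top face corners [[291.5, 240.5], [329.3, 230.4]] hinge edge [[277.1, 220.8], [313.0, 211.8]]
open bar [[260.5, 181.7], [268.7, 179.9], [276.8, 178.1]]
```

The bar reads about 3.09 rad, which may be slightly short of closed. I probe it from above with shut fingers: contact at TCP z = 56 means fully closed, and a press will finish it otherwise.

```bash
python3 -m crank '[[[-0.6,-1,0],0,1],[[-0.6,-1,0],0,1],[[-0.6,-1,0],0,1],[[-0.6,-1,0],0,1],[[-0.6,-1,0],0,1],[[-0.6,-1,0],0,1],[[-0.6,-1,0],0,1],[[-0.6,-1,0],0,1]]' 10 >/dev/null; python3 go.py 537 -68 90; python3 -m crank '[[[-0.2,-1,0.3],0,1],[[-0.2,-1,0.3],0,1],[[-0.2,-1,0.3],0,1],[[-0.2,-1,0.3],0,1],[[-0.1,-1,0.3],0,1],[[-0.1,-0.9,0.3],0,1],[[-0.1,-0.6,0.3],0,1],[[0,0,0],0,1]]' >/dev/null; python3 go.py 537 -68 90
```

```text
t 24.7 tcp [462.9 229.5 297.6] units [ -0.14 -12.72   7.58] turn 0.57 tilt [-0.04   0.059 -0.997] F [-0.4  0.5  0.4] w 37.0
t 25.37 tcp [528.8  57.9 236.1] units [ 0.87 -5.33  5.52] turn 0.38 tilt [-0.045  0.056 -0.997] F [-0.6 -0.1  0.3] w 0.5
```

```bash
python3 -m crank '[[[0.1,-0.8,0.5],0.1,1],[[0.1,-0.8,0.6],0.1,1],[[0.1,-0.8,0.7],0.1,1],[[0.1,-0.8,0.7],0,1],[[0.1,-0.8,0.7],0,1],[[0.1,-0.7,0.6],0,1],[[0.1,-0.4,0.4],0,1],[[0,0,0],0,1]]' >/dev/null; python3 go.py 537 -68 80
```

```text
t 26.03 tcp [535.6 -71.4 124.2] units [0.02 0.03 1.77] turn -0.01 tilt [-0.051  0.056 -0.997] F [ 0.3  0.4 -0.6] w 0.2
```

```bash
python3 -m crank '[[[0,0,0.3],0,1],[[0,0,0.4],0,1],[[0,0,0.4],0,1],[[0,0.05,0.3],0,1],[[0,0,0.1],0,1],[[0,0,0],0,1],[[0,0,0],0,1],[[0,0,0],0,1]]' >/dev/null; python3 go.py 537.3 -68.4 70;
```

```text
t 26.7 tcp [538.3 -63.5  86.2] units [ 0.1  -0.22  0.63] turn 0.02 tilt [-0.054  0.056 -0.997] F [ 0.6 -0.1 -0.6] w 0.5
```

```bash
python3 -m crank '[[[0.08,-0.22,0],0,1],[[0,0,0.2],0,1],[[0,0,0.2],0,1],[[0,0,0.15],0,1],[[0,0,0],0,1],[[0,0,0],0,1],[[0,0,0],0,1],[[0,0,0],0,1]]' >/dev/null; python3 go.py 537.3 -68.4 60; python3 -m crank '[[[0,0,0.1],0,1],[[0,0,0.05],0,1],[[0,0,0],0,1],[[0,0,0],0,1],[[0,0,0],0,1],[[0,0,0],0,1],[[0,0,0],0,1],[[0,0,0],0,1]]' >/dev/null; python3 go.py 537.3 -68.4 60
```

```text
t 27.37 tcp [538.6 -69.5  71.7] units [0.07 0.03 0.47] turn 0.02 tilt [-0.056  0.055 -0.997] F [-0.6  0.2 -0.1] w 0.5
t 28.03 tcp [539.1 -69.2  68. ] units [0.09 0.03 0.32] turn 0.02 tilt [-0.056  0.055 -0.997] F [-0.7  0.5 -0.1] w 0.5
```

```bash
for i in 1 2; do python3 -m crank '[[[0,0,0.1],0,1],[[0,0,0],0,1],[[0,0,0.05],0,1],[[0,0,0],0,1],[[0,0,0],0,1],[[0,0,0],0,1],[[0,0,0],0,1],[[0,0,0],0,1]]' >/dev/null; python3 go.py 537.3 -68.4 56; done
```

```text
t 28.7 tcp [539.6 -69.1  64.1] units [0.11 0.02 0.32] turn 0.02 tilt [-0.057  0.054 -0.997] F [-0.6  0.2  0.4] w 0.4
t 29.37 tcp [540.  -69.   60.1] units [0.11 0.03 0.16] turn 0.02 tilt [-0.057  0.054 -0.997] F [ 0.1 -0.1  0.3] w 0.2
```

```bash
for i in 1 2; do python3 -m crank '[[[0,0,0.07],0,1],[[0,0,0],0,1],[[0,0,0.03],0,1],[[0,0,0],0,1],[[0,0,0],0,1],[[0,0,0],0,1],[[0,0,0],0,1],[[0,0,0],0,1]]' >/dev/null; python3 go.py 537.3 -68.4 56; done
```

```text
t 30.03 tcp [540.2 -68.9  57.4] units [0.11 0.04 0.05] turn 0.02 tilt [-0.057  0.054 -0.997] F [1.  0.8 0.3] w 0.3
t 30.7 tcp [540.5 -69.   56.5] units [0.12 0.04 0.02] turn 0.03 tilt [-0.057  0.054 -0.997] F [-0.4  0.4  1.8] w 0.4
```

Contact is at z ≈ 56.5, so the plate is on its stop. One light press, then retreat.

```bash
python3 -m crank '[[[0,0,0.1],0,1],[[0,0,0.1],0,1],[[0,0,0.05],0,1],[[0,0,0.05],0,1],[[0,0,0],0,1],[[0,0,0],0,1],[[0,0,0],0,1],[[0,0,0],0,1]]' >/dev/null; python3 go.py 537.3 -68.4 56; python3 -m crank '[[[0,0,-0.3],0,1],[[0,0,-0.6],0,1],[[0,0,-0.8],0,1],[[0,0,-0.8],0,1],[[0,0,-0.8],0,1],[[0,0,-0.5],0,1],[[0,0,0],0,1],[[0,0,0],0,1]]' >/dev/null; python3 go.py 537.3 -68.4 56
```

```text
t 31.37 tcp [540.7 -68.9  56.5] units [0.13 0.04 0.01] turn 0.06 tilt [-0.054  0.054 -0.997] F [-1.3 -0.5  1.7] w 0.6
t 32.03 tcp [534.5 -74.2 154.4] units [ 0.05 -0.01  3.95] turn 0.05 tilt [-0.05   0.057 -0.997] F [ 0.1 -0.4  1. ] w 0.8
```

```bash
python3 -c "
from plant import bot
print(bot.job_done())"
```

```text
the job is handed in; nothing more can be done
None
```

I picked up the large round black mount and seated it face up between the four pins. A picture after I let go showed it centred there. I then swung the plate over by its handle to the stop, let go and backed the arm clear. The job was handed in at about 32 s.

**What the last checks showed**
- **Mount:** the final top and side pictures show the plate down over the nest with the black mount beneath it. I could not see directly that it lies flat in the recess.
- **Plate angle:** pressing lightly on the bar with shut fingers met it at a tool height of 56.5 mm, against 56 mm expected, so the plate is closed to about 0.005 rad.
- **Disagreement:** the side-camera measurement put the bar at about 3.09 rad instead of 3.14. I trusted the touch check.
- **Force:** one press at the stop reached 57 N at the wrist. That is under the 120 N limit, and I believe it acted through the fingers sliding on the bar, not the gripper's body (40 N limit). I backed off at once.

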